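Turn the page of the nursery board book

TASK

Show the next picture in the ring-bound board book: squeeze the release lever of the page lock, slide the lock along its rail off the leaf to the outer notch and let go so that it locks there. Then turn the stiff top leaf gently over the rings, without flicking or pressing hard, until it lies flat on the other pile. Leave the other things on the table where they are.

Things in the scene. Friction and masses are not known exactly. Their poses are not given: they have to be found in the camera images.
- book: Open ring-bound board book, fixed to the table. Origin on the table under the middle ring; x runs along the row of rings, away from the robot, y to the left, z up (yaw up to 0.25 rad). Cover 170 (x) x 236 (y) x 8 mm carries two fixed plywood piles, left and right of the rings: x -75 to 75, |y| 13 to 117 mm, tops 42 mm above the table. Near-side rail at x = -125 mm, y -282 to -20, 20 mm high.
- ring_mid (a point): Centre of the middle one of three steel rings (20 mm radius, at book x = -50, 0, 50 mm), 44.5 mm above the table; axes as the book's. The top leaf turns about the line through it along x.
- leaf (a joint): Angle of the top leaf about the ring line (rad): 0 = flat on the right pile (book's -y side, start, sun picture up), pi/2 = upright, pi = flat on the left pile (+y side, boat picture up). Stiff 5 mm plywood, about 90 g, 150 mm along x. Tight on the rings (0.12 N m friction): it stays at any angle where it is left and does not fall, so carry it right over and press it flat.
- leaf_edge (a point): Middle of the leaf's free edge, half-way through its 5 mm thickness, 155 mm from the ring line; 44.5 mm above the table at start. Axes move with the leaf, at start as the book's. The leaf overhangs pile and cover by 37 mm, with 42 mm of open space under the overhang down to the table: a tilted fingertip can hook under it.
- lock (a joint): Travel of the page lock on its rail (m), growing outwards (book's -y). 0 = start, in the inner notch, its steel tongue (16 mm wide, top 55 mm above the table) over the leaf's near edge so that the leaf cannot rise; 0.100 = in the outer notch, clear of the leaf; end stop 0.112. Notch play about 2 mm either way. Slides with 2 to 4 N while squeezed.
- lock_grip (a point): Point midway between the lock's fixed post (+y side) and release lever (-y side), 68 mm above the table: squeeze the two together here from above; axes as the book's. Both are upright plates, 20 mm wide (x), 12 thick, tops 86 mm up; 48 mm over both at rest, about 36 squeezed. Keep fingertips 45 mm or more above the table: the lever's latch arm, up to 41 mm high, reaches 32 mm outwards.
- lever (a joint): Angle of the sprung release lever (rad): 0 = released, pin down in a notch; 0.24 = fully squeezed (stop). Takes about 6 N at lock_grip's height at first, 10 N at the stop. Above 0.20 the pin is clear and the lock slides; let go between notches, the pin rides on the rail (about 0.15) and drops in by itself when the lock is pushed over a notch.
- tin: Bystander: lidded aluminium tin, 89 mm across, 100 mm tall. Origin at the centre of its underside. To be left alone.
- bottle: Bystander: clear glass bottle with white twist cap, 60 mm across, 120 mm tall. Origin at the centre of its underside. To be left alone.
- comb: Bystander: pink plastic comb lying flat, 150 x 33 x 6 mm. Origin at the centre of its underside. To be left alone.
- ring_toy: Bystander: beech stacking-ring toy, 90 mm across, 102 mm tall. Origin at the centre of its underside. To be left alone.
- thermometer: Bystander: small white plastic dial thermometer with a knob on top, 40 x 72 mm foot, 95 mm tall. Origin at the centre of its underside. To be left alone.
- brush: Bystander: wooden baby hairbrush lying bristles down, 178 mm long, 23 mm high, its origin under the centre of the 85 x 52 mm head. To be left alone.

How it is judged:
On the way, in this order (a step that is already met when the one before it is completed fails the run):
1. the page lock is slid to the outer notch and its lever let go, so that it locks there, with the leaf still unturned (value of joint lock between 0.096 and 0.104 m and value of joint lever below 0.06 rad and value of joint leaf below 0.5 rad), for 0.2 s.
2. the leaf is turned past upright (value of joint leaf above 1.75 rad), for 0.02 s.
At the end, for the whole second after the job is handed in: The leaf lies flat on the left-hand pile (within 0.07 rad of pi) and at rest; the page lock sits in the outer notch (within 4 mm of 0.100 m) with its lever released (under 0.06 rad) (value of joint lock between 0.096 and 0.104 m and value of joint lever below 0.06 rad and value of joint leaf between 3.07 and 3.2 rad and velocity of joint leaf between -0.05 and 0.05 rad/s); the robot touches nothing.
It fails at once if leaf flicked or slammed (faster than 5 rad/s) (velocity of joint leaf above 5 rad/s or velocity of joint leaf below -5 rad/s).
It fails at once if leaf pressed with more than 40 N (contact force between the arm and leaf above 40 N).
It fails at once if leaf pressed with more than 40 N by the fingers (contact force between the fingers and leaf above 40 N).
It fails at once if a bystander moved by more than 25 mm (distance of any of tin, bottle, comb, ring_toy, thermometer, brush from where it was at the start of the episode above 0.025 m).
It also fails if it takes over 67 s, if anything falls off the work surface, if the arm or the gripper's body presses on something with over 40 N, if the wrist force passes 120 N, or if a joint passes its speed limit or range.

ROBOT

A 6-joint arm with a two-finger parallel gripper is mounted at the origin on the work surface. World frame = base frame: x ahead of the robot, y to its left, z up, the work surface at z = 0. Lengths are in m, angles in rad, forces in N, time in s.
With the tool pointing down it reaches from about 0.25 to 0.85 m from the base axis. Payload 12.5 kg.
Tool frame: the origin (TCP) lies midway between the tips of the shut fingers; the grasp point (between the pads) lies 19 mm behind it; y points along the fingers, x is the direction in which the jaws open and shut, and the axes are right-handed (so a half turn about y gives the same grasp; the last joint's range is limited). The gripper opens to 93 mm and grips with 3 to 60 N. Pads are 15 mm wide; open, the fingers measure 128 mm over their backs; the gripper's body (75 mm by 188 mm) begins 65 mm behind the grasp point.
Start: joints at [1.152, 0.351, 1.652, -0, 1.139, -0.085], TCP at [0.18, 0.52, 0.219] pointing down, gripper open.
Joint ranges: [-2.75, 2.75], [-0.79, 2.1], [0.01, 2.65], [-1.57, 4.71], [0.07, 3.14], [-2.87, 2.87]. Speed limits (rad/s): [2.22, 2.22, 2.79, 3.14, 3.14, 3.14].

INTERFACE

Orientations are given as a rotation vector (axis times angle).
In Python, from station import ctrl gives the robot as it stands.
- The arm moves only by the tool carry_out, never from a script. Its argument "steps" is text: rows parted by semicolons, each of 5 numbers parted by spaces: the shift along the tool's x, y, z each as a share of 0.1 m, from -1 to 1, then the turn about the tool's y as a share of pi rad, from -1 to 1, then the closure, from -1 (fully open) to 1 (shut). In form: x y z turn grip; .... A call has exactly 10 rows; each row is the pose to reach, as a shift and turn from the pose commanded when the call began, along the tool's axes at that moment, turning the shorter way round; what a row does not reach only later rows make up. A row lasts 1/8 s, in which the tool goes at most 62.5 mm and 10.7 degrees, less where a joint would pass 70% of its speed; a pose out of reach is approached as far as the arm can. A call with a number of a shift or a turn outside -1 to 1 is refused whole. A call with a gripper value outside its range is refused whole. The fingers move at their own pace and stop on an object; "squeeze" is the grip in N (left out, the last holds). Time passes only in rows, so rows that repeat a pose let the fingers close, or fill a call up. It gives the time, the measured TCP pose, the force and the opening at its end, in the units of the state.
- ctrl.read_state(): the state, without advancing time (a new reading comes with each control period).
- ctrl.snapshot(name): name is "scene" or "top" or "wrist"; returns the picture (400x640x3 uint8, red, green, blue); there is no depth.
- ctrl.get_calibration(name): a dict with "fx", "fy", "cx", "cy" (pixels), "rvec" (rotation vector, rad) and "tvec" (3), from world to camera coordinates, as OpenCV has them. Camera axes: x right, y down, z forward; pixel columns grow to the right and rows downward; lengths in m; the calibration is good to about 2 mm. The wrist camera is an equidistant fisheye: a pixel r from the principal point sees the ray r / f radians off the axis. A picture is of the moment at which its call begins: read the wrist's pose just before it. get_calibration takes no time and is no camera call; for the wrist camera it gives the pose at the moment of the call.
- ctrl.finish_job(): hands the job in, once; it reports no verdict.
The state is a dict: "clock": time; "joints": joint angles; "joint_velocities": joint speeds; "joint_efforts": joint torques, N m; "tcp_pos": TCP position; "eef_rot": TCP orientation; "wrist_force": force on the tool from outside, world axes, zero at the start; "wrist_torque": the same for the moment, N m; "gripper_width": opening from 0.0 (shut) to 1.0 (fully open).
Only numpy, scipy, OpenCV 4.12 (cv2) and the standard library are available. Lean on these libraries where they do the work, as an engineer would, in place of code of your own. Each camera call takes 0.05 s, during which the arm holds its last target.

## Working session

There is one attempt and no reset: what is moved stays moved. The work goes in short steps, Python scripts to look and compute and a tool call to move; the robot and the scene stay as the last step left them, time stands still between calls to the robot, and variables do not carry over. Pictures are saved under pics/ and viewed, and the job is handed in when it is done.

Besides the shell and the picture viewer there is one more tool, called after "Request:" by a JSON object that holds its "api" and its "payload". carry_out: Moves the arm, as the interface text tells. Its arguments: {"type":"object","properties":{"steps":{"type":"string"},"squeeze":{"type":"number"}},"required":["steps"]}

```bash
mkdir -p pics; ls; python3 - <<'E'
from station import ctrl
import cv2
s=ctrl.read_state();print(s)
for n in ["scene","top","wrist"]:
    c=ctrl.get_calibration(n);print(n,c)
    cv2.imwrite(f"pics/{n}0.png",ctrl.snapshot(n)[:,:,::-1])
E
```

```text
pics
{'clock': 0.0, 'joints': array([ 1.15243621e+00,  3.51205907e-01,  1.65241852e+00, -1.86270240e-05,
        1.13908690e+00, -8.45965355e-02]), 'joint_velocities': array([-0.00109894,  0.00053973,  0.00072072, -0.00015852,  0.00042387,
        0.00026742]), 'joint_efforts': array([-1.49474668e-04, -4.97325861e+01, -2.85256863e+01,  6.98955869e-02,
        2.57028668e-02, -1.18114590e-04]), 'tcp_pos': array([0.18002127, 0.51934615, 0.21812015]), 'eef_rot': array([-1.34940796, -0.95920921,  0.96078932]), 'wrist_force': array([ 0.3776576 , -0.43210669,  0.04060135]), 'wrist_torque': array([ 0.0159182 , -0.01289271, -0.03956169]), 'gripper_width': 0.9993157595266895}
scene {'fx': 364.6298098662308, 'fy': 364.6298098662308, 'cx': 317.9705628164147, 'cy': 199.22693680640782, 'rvec': array([ 1.07890196,  2.58573107, -0.77531485]), 'tvec': array([ 0.41990718, -0.28388263,  1.2315756 ])}
top {'fx': 447.0648354296177, 'fy': 447.0648354296177, 'cx': 319.92330653934647, 'cy': 201.84688448007952, 'rvec': array([ 2.07602119, -2.14147263,  0.17276608]), 'tvec': array([0.01486932, 0.56566282, 1.28719301])}
wrist {'fx': 309.70691628693146, 'fy': 309.70691628693146, 'cx': 321.0764571487543, 'cy': 205.26439520088468, 'rvec': array([-2.37620985, -1.69253952, -0.22350536]), 'tvec': array([-0.5495881 , -0.03149319,  0.38931581])}
```

View pics/scene0.png

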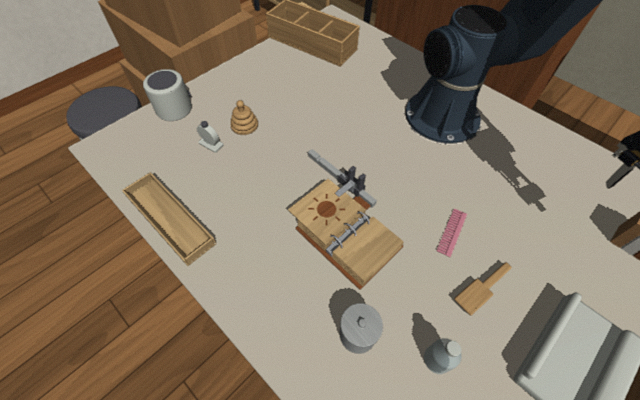

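View pics/top0.png

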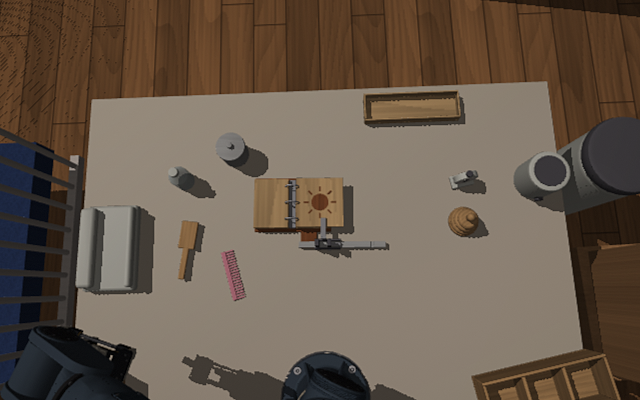

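View pics/wrist0.png

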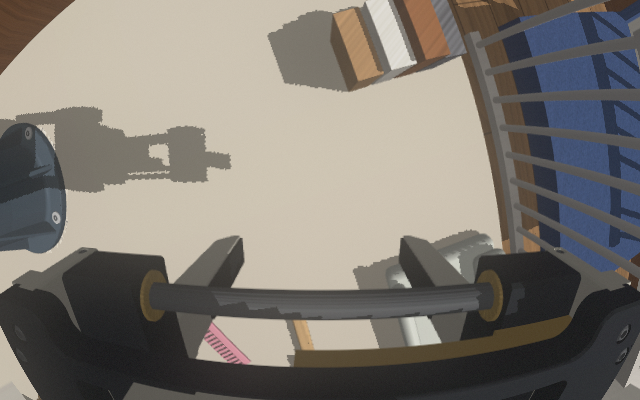

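```bash
python3 - <<'E'
import numpy as np
from scipy.spatial.transform import Rotation as R
print(R.from_rotvec([-1.34940796, -0.95920921,  0.96078932]).as_matrix().round(3))
E
```

```text
[[ 0.328 -0.    -0.945]
 [ 0.945 -0.001  0.328]
 [-0.001 -1.     0.   ]]
```

The scene shows the book in the middle: right pile with the sun at about (327,209), lock at about (352,182), comb and brush to the left, tin at (361,328). The top view shows the rings at (292,203), the sun at (320,203) and the lock post at (323,244).

```bash
python3 - <<'E'
import cv2
a=cv2.imread("pics/top0.png")[165:265,240:400]
cv2.imwrite("pics/topz.png",cv2.resize(a,None,fx=5,fy=5,interpolation=cv2.INTER_CUBIC))
a=cv2.imread("pics/scene0.png")[140:290,280:410]
cv2.imwrite("pics/scz.png",cv2.resize(a,None,fx=4,fy=4,interpolation=cv2.INTER_CUBIC))
E
```

```text
(no output)
```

View pics/topz.png

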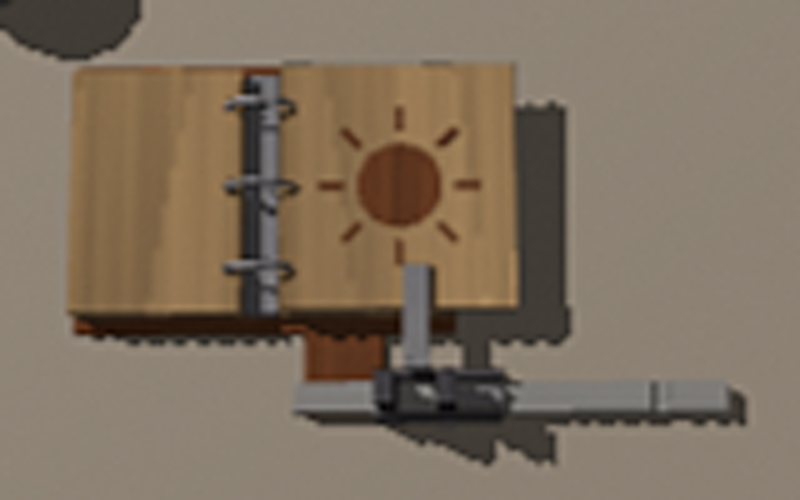

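View pics/scz.png

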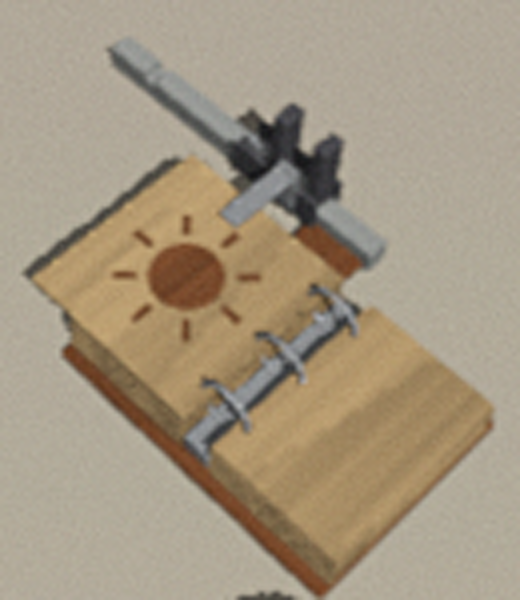

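```bash
cat > h.py <<'E'
import numpy as np, cv2
from scipy.spatial.transform import Rotation as R
from scipy.optimize import least_squares
def ray(c,uv):
    M=R.from_rotvec(c['rvec']).as_matrix()
    d=M.T@np.array([(uv[0]-c['cx'])/c['fx'],(uv[1]-c['cy'])/c['fy'],1]);o=-M.T@np.array(c['tvec'])
    return o,d
def onz(c,uv,z):
    o,d=ray(c,uv);return o+d*(z-o[2])/d[2]
def tz(u,v):return ((u+.5)/5-.5+240,(v+.5)/5-.5+165)
def sz(u,v):return ((u+.5)/4-.5+280,(v+.5)/4-.5+140)
E
python3 - <<'E'
from h import *
from station import ctrl
T=ctrl.get_calibration('top');S=ctrl.get_calibration('scene')
obs=[(T,tz(514,63),(75,-155),.047),(T,tz(518,306),(-75,-155),.047),(T,tz(75,68),(75,117),.042),(T,tz(68,313),(-75,117),.042),
(S,sz(190,156),(-75,-155),.047),(S,sz(28,272),(75,-155),.047),(S,sz(492,412),(-75,117),.042),(S,sz(333,575),(75,117),.042)]
W=np.array([onz(c,p,z)[:2] for c,p,_,z in obs]);B=np.array([b for _,_,b,_ in obs])/1000
def f(q):
    c,s=np.cos(q[2]),np.sin(q[2]);return (B@np.array([[c,s],[-s,c]])+q[:2]-W).ravel()
for sel in [slice(0,8),slice(8,16),slice(0,16)]:
    r=least_squares(lambda q:f(q)[sel],[.5,0,0]);print(r.x,(f(r.x).reshape(-1,2)*1000).round(1).tolist())
x,y,a=r.x
def tob(w):
    d=w[:2]-[x,y];return [round(1000*(np.cos(a)*d[0]+np.sin(a)*d[1]),1),round(1000*(-np.sin(a)*d[0]+np.cos(a)*d[1]),1)]
print('posts scene', [tob(onz(S,sz(*p),.086)) for p in [(290,108),(330,142)]])
print('tongue top', [tob(onz(T,tz(*p),.055)) for p in [(404,264),(432,264)]])
print('tongue scene', [tob(onz(S,sz(*p),.055)) for p in [(220,212),(237,226)]])
print('rail ends', [tob(onz(T,tz(*p),.020)) for p in [(735,396),(296,396)]])
print('rail ends S', [tob(onz(S,sz(*p),.020)) for p in [(122,47),(370,255)]])
for n,u,c,z in [('brush',(472,296),S,.02),('comb',(451,232),S,.006)]:print(n,onz(c,u,z),tob(onz(c,u,z)))
E
```

```text
[ 0.57042449  0.08246182 -0.02413581] [[0.4, -1.2], [-0.5, -0.8], [-0.8, 1.4], [0.9, 0.7], [-3.5, -3.7], [1.5, 2.3], [-5.0, -2.4], [-6.7, -4.5]]
[ 0.57417377  0.08450869 -0.04070519] [[1.5, -0.3], [0.7, 2.5], [4.9, 2.1], [6.6, 3.9], [-2.2, -0.3], [2.6, 3.2], [0.7, 0.9], [-1.1, -3.8]]
[ 0.57230001  0.08348588 -0.03246563] [[0.9, -0.8], [0.1, 0.9], [2.1, 1.7], [3.8, 2.3], [-2.9, -2.0], [2.1, 2.7], [-2.2, -0.7], [-3.9, -4.1]]
posts scene [[np.float64(-129.1), np.float64(-115.4)], [np.float64(-127.5), np.float64(-77.0)]]
tongue top [[np.float64(-51.0), np.float64(-88.0)], [np.float64(-51.0), np.float64(-104.7)]]
tongue scene [[np.float64(-49.6), np.float64(-101.3)], [np.float64(-49.8), np.float64(-85.5)]]
rail ends [[np.float64(-126.0), np.float64(-286.6)], [np.float64(-126.3), np.float64(-21.8)]]
rail ends S [[np.float64(-121.7), np.float64(-276.1)], [np.float64(-118.0), np.float64(-20.8)]]
brush [0.48810322 0.4029522  0.02      ] [np.float64(-94.5), np.float64(316.6)]
comb [0.36637411 0.2705308  0.006     ] [np.float64(-211.9), np.float64(180.3)]
```

The book is at about (0.572, 0.083) with yaw about -0.03. The lock grip comes out at book (-126, -96), in line with the given rail position and sizes. Next I work out the moves.

```bash
cat >> h.py <<'E'
BX,BY,BA=0.572,0.0832,-0.030
def b2w(bx,by,z):
    c,s=np.cos(BA),np.sin(BA);return np.array([BX+c*bx-s*by,BY+s*bx+c*by,z])
def w2b(p):
    c,s=np.cos(BA),np.sin(BA);d=np.array(p[:2])-[BX,BY];return np.array([c*d[0]+s*d[1],-s*d[0]+c*d[1],p[2]])
def rel(bx,by,z,yawdeg=None,st=None):
    from station import ctrl
    s=st or ctrl.read_state();M=R.from_rotvec(s['eef_rot']).as_matrix()
    d=M.T@(b2w(bx,by,z)-s['tcp_pos'])
    h=np.degrees(np.arctan2(M[1,0],M[0,0]))
    print('shift(0.1m)',(d*10).round(3),'turn',None if yawdeg is None else round(-((90+np.degrees(BA)+yawdeg)-h)/180,4))
def show():
    from station import ctrl
    s=ctrl.read_state();M=R.from_rotvec(s['eef_rot']).as_matrix()
    print('t',round(s['clock'],2),'book mm',(w2b(s['tcp_pos'])*1000).round(1),'tilt',M[:,1].round(3),'yaw',np.degrees(np.arctan2(M[1,0],M[0,0])).round(2)-90-np.degrees(BA).round(2),'F book',(R.from_euler('z',-BA).as_matrix()@s['wrist_force']).round(1),'w',round(s['gripper_width']*93,1))
E
python3 - <<'E'
from h import *
show();rel(-.126,-.096,.15,0);print(b2w(-.126,-.096,0))
E
```

```text
t 0.15 book mm [-404.8  424.3  218.2] tilt [-0.    -0.001 -1.   ] yaw -17.409999999999997 F book [ 0.1 -0.  -0.8] w 92.8
shift(0.1m) [-4.13   0.685 -4.217] turn -0.0967
[ 0.44317713 -0.00897737  0.        ]
```

Request:
{"api": "carry_out", "payload": {"steps": "-0.2 0 -0.2 0 -1;-0.4 0 -0.4 0 -1;-0.6 0 -0.6 0 -1;-0.8 0 -0.8 0 -1;-1 0 -1 0 -1;-1 0 -1 -0.05 -1;-1 0 -1 -0.097 -1;-1 0 -1 -0.097 -1;-1 0 -1 -0.097 -1;-1 0 -1 -0.097 -1"}}

```text
clock: 1.4
tcp_pos: [0.2418, 0.3924, 0.2186]
eef_rot: [-1.224, -1.186, 1.187]
wrist_force: [0.1, -0.5, -1.0]
gripper_width: 1.001
```

```bash
python3 - <<'E'
from h import *
show();rel(-.126,-.096,.15,0)
E
```

```text
t 1.4 book mm [-339.3  299.2  218.6] tilt [-0. -0. -1.] yaw -0.04000000000000514 F book [ 0.1 -0.5 -1. ] w 93.1
shift(0.1m) [-3.95   0.686 -2.136] turn -0.0002
```

Request:
{"api": "carry_out", "payload": {"steps": "-0.2 0 -0.1 0 -1;-0.4 0 -0.3 0 -1;-0.6 0 -0.5 0 -1;-0.8 0 -0.7 0 -1;-1 0 -0.9 0 -1;-1 0 -1 0 -1;-1 0 -1 0 -1;-1 0 -1 0 -1;-1 0 -1 0 -1;-1 0 -1 0 -1"}}

```text
clock: 2.65
tcp_pos: [0.3386, 0.2898, 0.2186]
eef_rot: [-1.223, -1.188, 1.188]
wrist_force: [-0.4, -0.4, 0.2]
gripper_width: 1.003
```

Request:
{"api": "carry_out", "payload": {"steps": "-0.2 0 -0.2 0 -1;-0.4 0 -0.4 0 -1;-0.6 0 -0.6 0 -1;-0.8 0 -0.8 0 -1;-1 0 -1 0 -1;-1 0 -1 0 -1;-1 0 -1 0 -1;-1 0 -1 0 -1;-1 0 -1 0 -1;-1 0 -1 0 -1"}}

```text
clock: 3.9
tcp_pos: [0.4358, 0.1869, 0.2187]
eef_rot: [-1.223, -1.188, 1.188]
wrist_force: [0.4, -0.2, 0.2]
gripper_width: 0.995
```

Request:
{"api": "carry_out", "payload": {"steps": "-0.2 0 0 0 -1;-0.4 0 0 0 -1;-0.6 0 0 0 -1;-0.8 0 0 0 -1;-1 0 0 0 -1;-1 0.1 0 0 -1;-1 0.2 0 0 -1;-1 0.3 0 0 -1;-1 0.4 0 0 -1;-1 0.4 0 0 -1"}}

```text
clock: 5.15
tcp_pos: [0.4327, 0.0869, 0.1778]
eef_rot: [-1.222, -1.187, 1.189]
wrist_force: [0.3, 0.5, -0.0]
gripper_width: 0.999
```

```bash
python3 - <<'E'
from h import *
show();rel(-.126,-.096,.15,0)
E
```

```text
t 5.15 book mm [-139.4   -0.5  177.8] tilt [-0.002 -0.    -1.   ] yaw 0.0799999999999994 F book [ 0.3  0.5 -0. ] w 93.0
shift(0.1m) [-0.955  0.278 -0.133] turn 0.0004
```

Request:
{"api": "carry_out", "payload": {"steps": "-0.2 0 0 0 -1;-0.4 0 0 0 -1;-0.6 0 -0.05 0 -1;-0.8 0 -0.1 0 -1;-0.955 0 -0.133 0 -1;-0.955 0.1 -0.133 0 -1;-0.955 0.2 -0.133 0 -1;-0.955 0.28 -0.133 0 -1;-0.955 0.28 -0.133 0 -1;-0.955 0.28 -0.133 0 -1"}}

```text
clock: 6.4
tcp_pos: [0.4437, -0.009, 0.1507]
eef_rot: [-1.223, -1.188, 1.188]
wrist_force: [-0.8, 0.3, -0.5]
gripper_width: 0.997
```

```bash
python3 - <<'E'
from h import *
from station import ctrl
show();rel(-.126,-.096,.052,0)
c=ctrl.get_calibration('wrist')
cv2.imwrite("pics/w1.png",ctrl.snapshot('wrist')[:,:,::-1])
M=R.from_rotvec(c['rvec']).as_matrix()
def proj(p):
    q=M@p+c['tvec'];r=np.hypot(q[0],q[1]);t=np.arctan2(r,q[2]);return c['cx']+c['fx']*t*q[0]/r,c['cy']+c['fy']*t*q[1]/r
for n,p in [('grip',(-.125,-.096,.068)),('postTop',(-.125,-.072,.086)),('levTop',(-.125,-.120,.086)),('leafcorner',(-.075,-.155,.047))]:
    print(n,np.round(proj(b2w(*p)),1))
cv2.imwrite("pics/s1.png",ctrl.snapshot('scene')[:,:,::-1])
E
```

```text
t 6.4 book mm [-125.5  -96.   150.7] tilt [ 0. -0. -1.] yaw 0.06999999999999429 F book [-0.9  0.3 -0.5] w 92.7
shift(0.1m) [-0.     0.987  0.005] turn 0.0004
grip [321.1 211. ]
postTop [351.9 217.5]
levTop [290.4 217.4]
leafcorner [259.7 254.6]
```

View pics/w1.png

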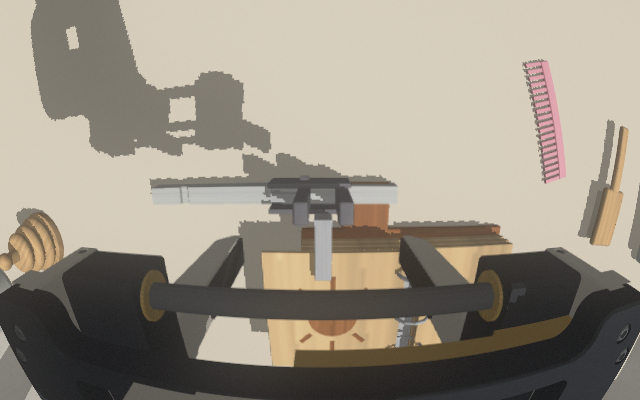

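```bash
python3 - <<'E'
import cv2
a=cv2.imread("pics/w1.png")[160:290,250:400]
cv2.imwrite("pics/w1z.png",cv2.resize(a,None,fx=5,fy=4.5,interpolation=cv2.INTER_CUBIC))
a=cv2.imread("pics/s1.png")[120:270,280:440]
cv2.imwrite("pics/s1z.png",cv2.resize(a,None,fx=4,fy=4,interpolation=cv2.INTER_CUBIC))
E
```

```text
(no output)
```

View pics/w1z.png

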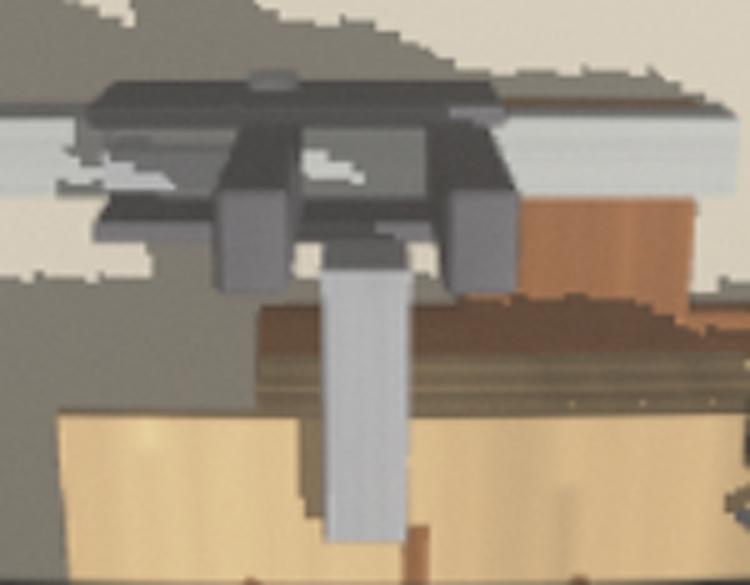

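View pics/s1z.png

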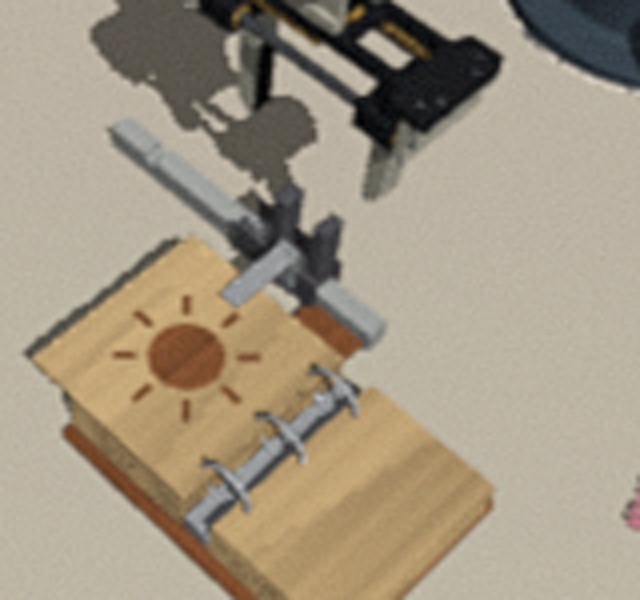

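```bash
sed -i 's/^BX,BY,BA=.*/BX,BY,BA=0.5695,0.0848,-0.030/' h.py; python3 - <<'E'
from h import *
show();rel(-.125,-.096,.052,0)
E
```

```text
t 6.5 book mm [-122.8  -97.6  150.9] tilt [ 0.001 -0.    -1.   ] yaw 0.060000000000003384 F book [-0.3 -0.5 -0.2] w 92.7
shift(0.1m) [0.016 0.989 0.022] turn 0.0003
```

Request:
{"api": "carry_out", "payload": {"steps": "0.016 0.15 0.022 0 -1;0.016 0.3 0.022 0 -1;0.016 0.45 0.022 0 -1;0.016 0.6 0.022 0 -1;0.016 0.75 0.022 0 -1;0.016 0.88 0.022 0 -0.5;0.016 0.99 0.022 0 -0.3;0.016 0.99 0.022 0 -0.06;0.016 0.99 0.022 0 -0.06;0.016 0.99 0.022 0 -0.06", "squeeze": 20}}

```text
clock: 7.75
tcp_pos: [0.4417, -0.0075, 0.052]
eef_rot: [-1.223, -1.188, 1.187]
wrist_force: [-0.1, 0.6, 0.3]
gripper_width: 0.543
```

```bash
cat > look.py <<'E'
import sys
from h import *
from station import ctrl
show()
n=sys.argv[1];c=sys.argv[2];x0,x1,y0,y1=map(int,sys.argv[3:7])
a=ctrl.snapshot(c)[y0:y1,x0:x1,::-1];k=min(800/(x1-x0),600/(y1-y0),5)
cv2.imwrite(f"pics/{n}.png",cv2.resize(a,None,fx=k,fy=k,interpolation=cv2.INTER_CUBIC))
E
python3 look.py w2 wrist 0 640 0 400
```

```text
t 7.75 book mm [-124.9  -96.1   52. ] tilt [ 0.001 -0.    -1.   ] yaw 0.04999999999999827 F book [-0.2  0.6  0.3] w 50.5
```

View pics/w2.png

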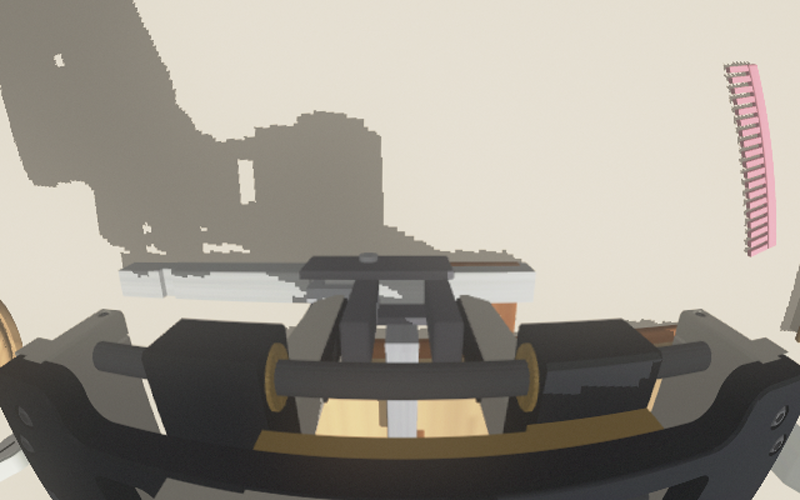

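The fingers straddle the post and lever evenly, at (350,320) and (445,320). Squeeze while shifting 6 mm toward the fixed post.

Request:
{"api": "carry_out", "payload": {"steps": "0 0 0 0 0;0.015 0 0 0 0.08;0.03 0 0 0 0.15;0.045 0 0 0 0.25;0.06 0 0 0 0.4;0.06 0 0 0 0.6;0.06 0 0 0 0.6;0.06 0 0 0 0.6;0.06 0 0 0 0.6;0.06 0 0 0 0.6", "squeeze": 20}}

```text
clock: 9.05
tcp_pos: [0.4418, -0.0026, 0.0519]
eef_rot: [-1.224, -1.188, 1.19]
wrist_force: [-2.2, -12.3, 5.1]
gripper_width: 0.412
```

```bash
python3 look.py w3 wrist 200 440 180 330
```

```text
t 9.05 book mm [-125.   -91.2   51.9] tilt [ 0.    -0.002 -1.   ] yaw 0.11000000000000054 F book [ -1.8 -12.4   5.1] w 38.4
```

View pics/w3.png

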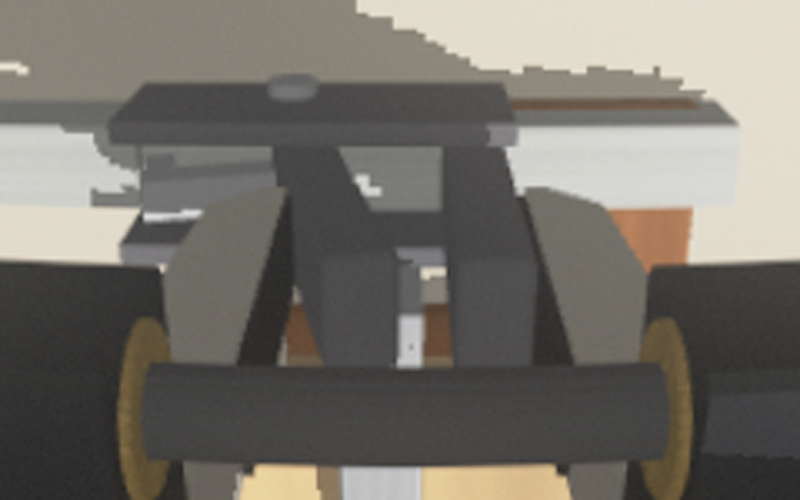

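Request:
{"api": "carry_out", "payload": {"steps": "-0.005 0 0 0 0.7;-0.01 0 0 0 0.7;-0.01 0 0 0 0.7;-0.01 0 0 0 0.7;-0.05 0 0 0 0.7;-0.08 0 0 0 0.7;-0.11 0 0 0 0.7;-0.15 0 0 0 0.7;-0.15 0 0 0 0.7;-0.15 0 0 0 0.7", "squeeze": 35}}

```text
clock: 10.35
tcp_pos: [0.4414, -0.0167, 0.052]
eef_rot: [-1.223, -1.188, 1.188]
wrist_force: [0.0, -1.7, 5.8]
gripper_width: 0.41
```

```bash
python3 look.py w4 wrist 200 440 180 330
```

```text
t 10.35 book mm [-125.  -105.3   52. ] tilt [ 0.001 -0.001 -1.   ] yaw 0.0799999999999994 F book [ 0.1 -1.7  5.8] w 38.2
```

View pics/w4.png

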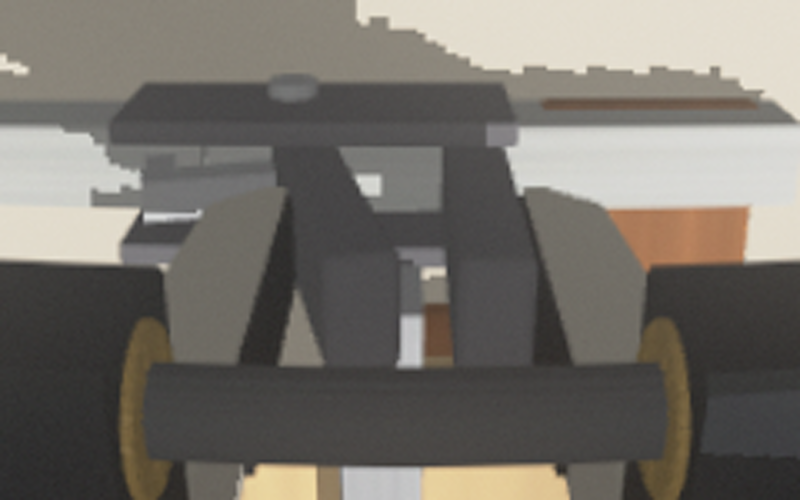

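Request:
{"api": "carry_out", "payload": {"steps": "-0.1 0 0 0 0.7;-0.2 0 0 0 0.7;-0.3 0 0 0 0.7;-0.4 0 0 0 0.7;-0.5 0 0 0 0.7;-0.6 0 0 0 0.7;-0.7 0 0 0 0.7;-0.8 0 0 0 0.7;-0.855 0 0 0 0.7;-0.855 0 0 0 0.7"}}

```text
clock: 11.65
tcp_pos: [0.4391, -0.1025, 0.052]
eef_rot: [-1.224, -1.188, 1.188]
wrist_force: [-1.3, -1.6, 5.0]
gripper_width: 0.411
```

```bash
python3 look.py w5 wrist 200 440 180 330; python3 look.py s5 scene 280 440 120 270;
```

```text
t 11.65 book mm [-124.7 -191.1   52. ] tilt [ 0.001 -0.001 -1.   ] yaw 0.04999999999999827 F book [-1.2 -1.6  5. ] w 38.2
t 11.7 book mm [-124.7 -191.    52. ] tilt [ 0.001 -0.001 -1.   ] yaw 0.060000000000003384 F book [-1.4 -1.3  5.8] w 37.8
```

View pics/w5.png

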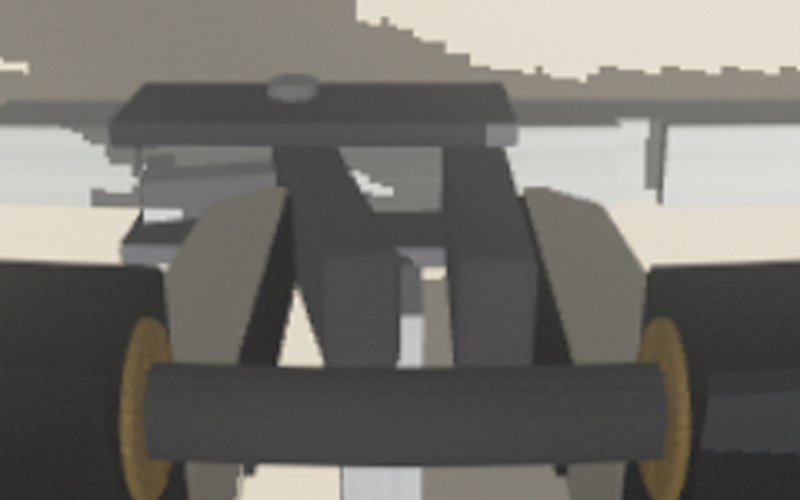

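View pics/s5.png

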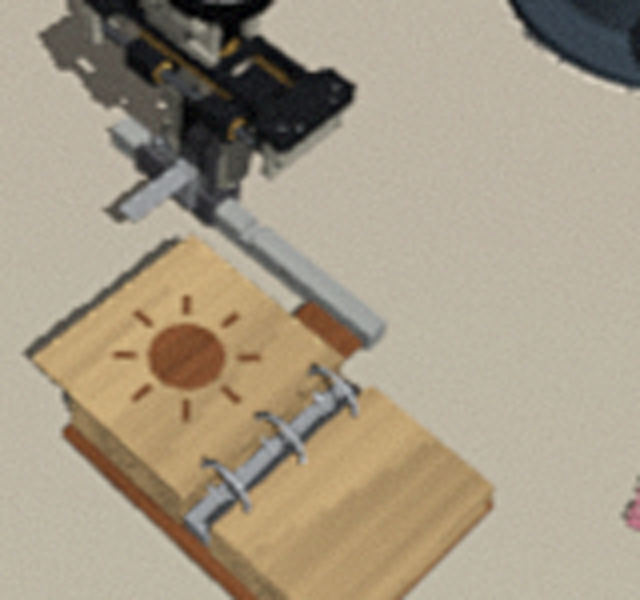

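Request:
{"api": "carry_out", "payload": {"steps": "0 0 0 0 0.2;-0.01 0 0 0 0.15;-0.02 0 0 0 0.11;-0.03 0 0 0 0.07;-0.04 0 0 0 0.02;-0.05 0 0 0 -0.02;-0.06 0 0 0 -0.06;-0.06 0 0 0 -0.1;-0.05 0 0 0 -0.2;-0.05 0 0 0 -0.3", "squeeze": 20}}

```text
clock: 13.0
tcp_pos: [0.4384, -0.1068, 0.0516]
eef_rot: [-1.222, -1.188, 1.188]
wrist_force: [0.5, 0.3, -0.4]
gripper_width: 0.634
```

```bash
python3 look.py w6 wrist 200 440 180 330; python3 look.py s6 scene 280 440 120 270;
```

```text
t 13.0 book mm [-125.3 -195.4   51.6] tilt [-0.  0. -1.] yaw 0.060000000000003384 F book [ 0.5  0.3 -0.4] w 59.0
t 13.05 book mm [-125.2 -195.5   51.6] tilt [-0.  0. -1.] yaw 0.060000000000003384 F book [ 0.2  0.5 -0.3] w 59.6
```

View pics/w6.png

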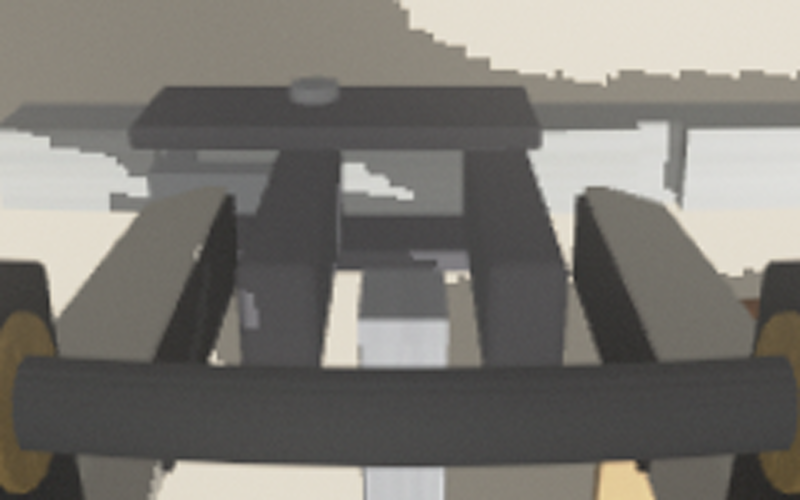

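```bash
python3 - <<'E'
import cv2
a=cv2.imread("pics/w2.png")
b=cv2.resize(a[225:412,250:550],(800,499),interpolation=cv2.INTER_CUBIC);cv2.imwrite("pics/w2z.png",b)
E
```

```text
(no output)
```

View pics/w2z.png

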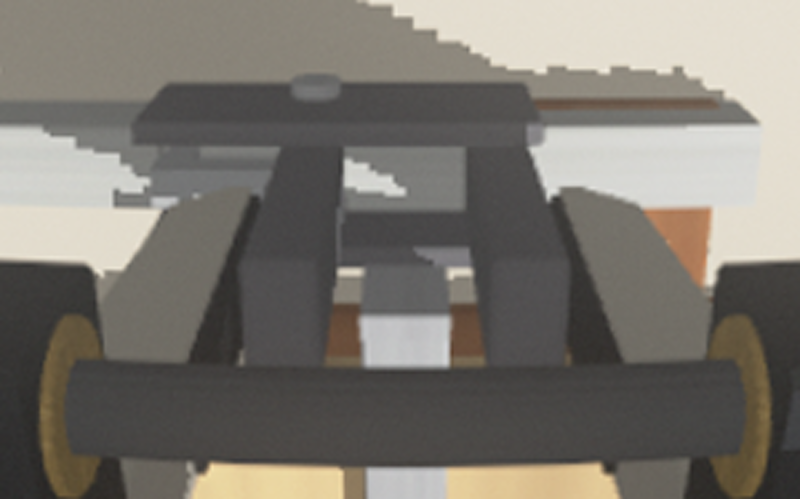

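View pics/s6.png

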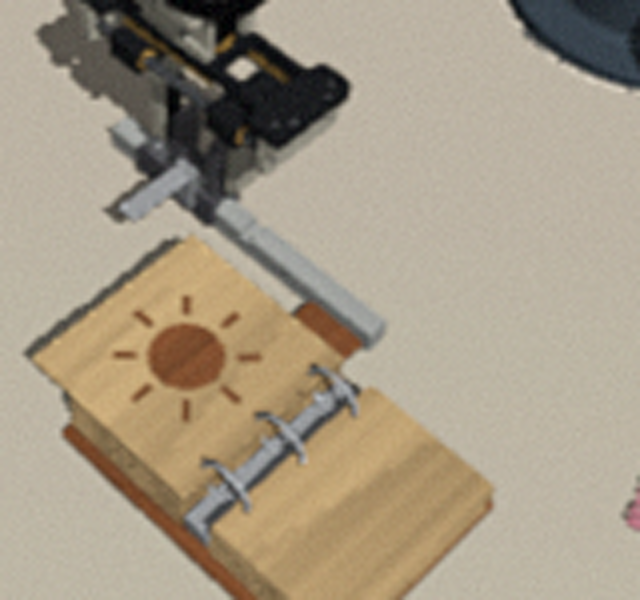

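The lever and post look just as they did at rest. The lock has travelled about 99.5–100 mm, so it has latched in the outer notch. Now I open, lift away, and go to the free edge of the leaf.

Request:
{"api": "carry_out", "payload": {"steps": "0 0 0 0 -0.8;0 0 0 0 -1;0 0 0 0 -1;0 -0.2 0 0 -1;0 -0.4 0 0 -1;0 -0.6 0 0 -1;0 -0.8 0 0 -1;0 -0.9 0 0 -1;0 -0.9 0 0 0;0 -0.9 0 0 1"}}

```text
clock: 14.35
tcp_pos: [0.4382, -0.1068, 0.141]
eef_rot: [-1.222, -1.187, 1.188]
wrist_force: [0.2, 0.9, -0.4]
gripper_width: 0.834
```

```bash
python3 look.py w7 wrist 0 640 0 400; python3 -c "
from h import *
rel(.015,-.195,.14,0)"
```

```text
t 14.35 book mm [-125.5 -195.5  141. ] tilt [-0.001  0.    -1.   ] yaw 0.04999999999999827 F book [ 0.2  0.9 -0.4] w 77.6
shift(0.1m) [ 0.004  0.008 -1.405] turn 0.0003
```

View pics/w7.png

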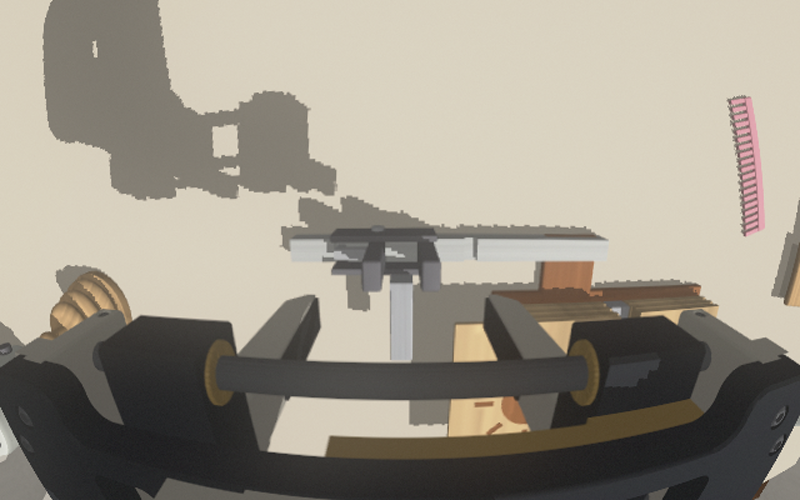

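Request:
{"api": "carry_out", "payload": {"steps": "0 0 -0.2 0 1;0 0 -0.4 0 1;0 0 -0.6 0 1;0 0 -0.8 0 1;0 0 -1 0 1;0 0 -1 0 1;0 0 -1 0 1;0 0 -1 0 1;0 0 -1 0 1;0 0 -1 0 1", "squeeze": 10}}

```text
clock: 15.65
tcp_pos: [0.5384, -0.1099, 0.1417]
eef_rot: [-1.223, -1.188, 1.188]
wrist_force: [0.0, 0.0, -0.5]
gripper_width: 0.007
```

```bash
python3 look.py s8 scene 280 440 100 270; python3 -c "
from h import *
rel(.015,-.185,.03,0)"
```

```text
t 15.65 book mm [ -25.3 -195.5  141.7] tilt [ 0. -0. -1.] yaw 0.04999999999999827 F book [ 0.   0.  -0.5] w 0.7
shift(0.1m) [ 0.105  1.117 -0.402] turn 0.0003
```

View pics/s8.png

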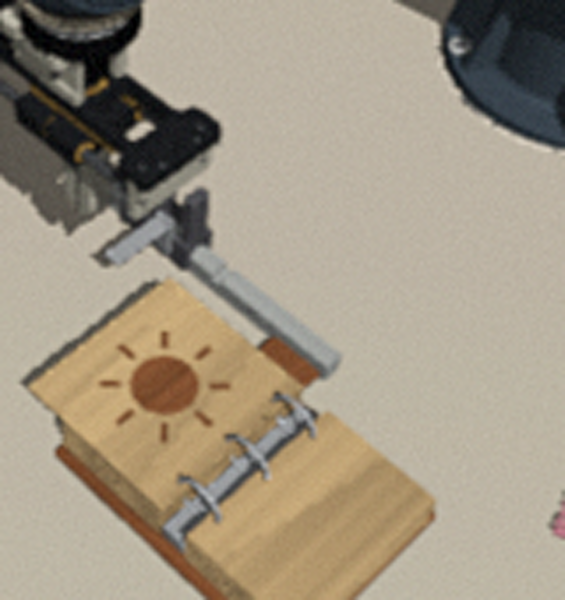

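Request:
{"api": "carry_out", "payload": {"steps": "0 0 -0.2 0 1;0 0 -0.4 0 1;0 0.1 -0.4 0 1;0 0.3 -0.4 0 1;0 0.5 -0.4 0 1;0 0.7 -0.4 0 1;0 0.9 -0.4 0 1;0 1 -0.4 0 1;0 1 -0.4 0 1;0 1 -0.4 0 1"}}

```text
clock: 16.95
tcp_pos: [0.5787, -0.1111, 0.0423]
eef_rot: [-1.224, -1.188, 1.188]
wrist_force: [0.1, 0.3, 0.6]
gripper_width: 0.006
```

Request:
{"api": "carry_out", "payload": {"steps": "0 0.15 0 0 1;0.1 0.15 0 0 1;0.15 0.15 0 0 1;0.18 0.15 0 0 1;0.2 0.15 0 0 1;0.21 0.15 0 0 1;0.22 0.15 0 0 1;0.22 0.15 0 0 1;0.22 0.15 0 0 1;0.22 0.15 0 0 1"}}

```text
clock: 18.2
tcp_pos: [0.5791, -0.0891, 0.0266]
eef_rot: [-1.223, -1.188, 1.188]
wrist_force: [-0.5, 0.3, -0.5]
gripper_width: 0.005
```

```bash
python3 look.py w9 wrist 0 640 0 400;python3 look.py s9 scene 280 440 100 270
```

```text
t 18.2 book mm [  14.9 -173.5   26.6] tilt [ 0. -0. -1.] yaw 0.04999999999999827 F book [-0.5  0.3 -0.5] w 0.5
t 18.25 book mm [  14.8 -173.5   26.6] tilt [ 0. -0. -1.] yaw 0.04999999999999827 F book [ 0.1 -0.1  0.1] w 0.4
```

View pics/w9.png

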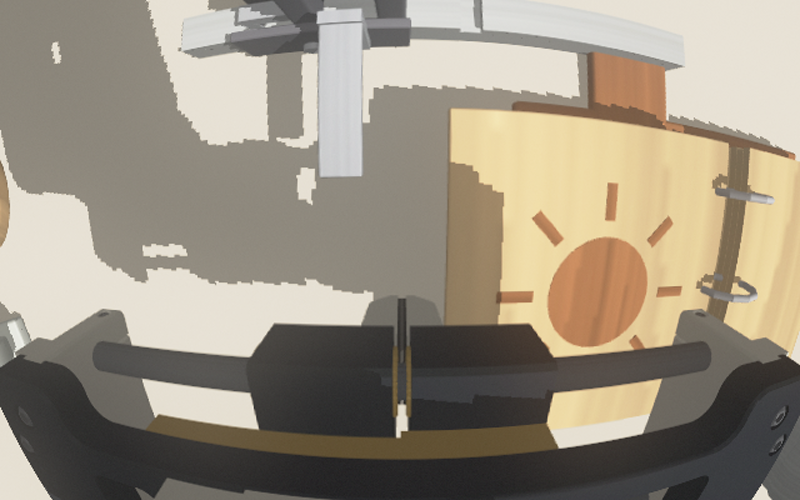

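View pics/s9.png

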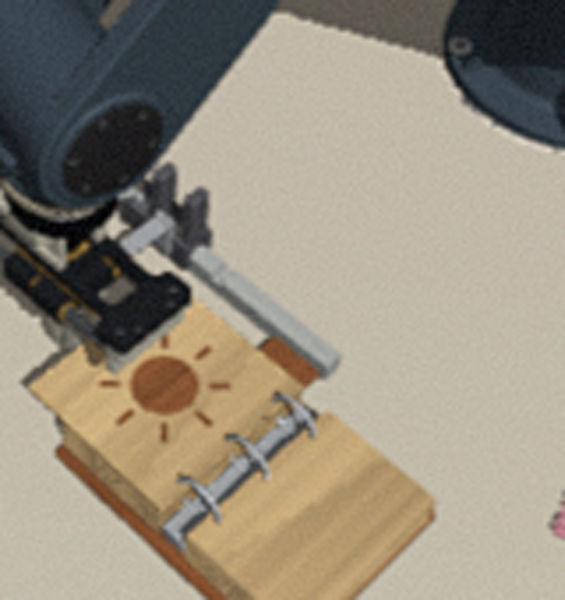

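Request:
{"api": "carry_out", "payload": {"steps": "0.01 0 0 0 1;0.01 0 0 0 1;0.02 0 0 0 1;0.02 0 0 0 1;0.02 0 0 0 1;0.03 0 0 0 1;0.03 0 0 0 1;0.03 0 0 0 1;0.03 0 0 0 1;0.03 0 0 0 1"}}

```text
clock: 19.55
tcp_pos: [0.5792, -0.0865, 0.0267]
eef_rot: [-1.223, -1.188, 1.188]
wrist_force: [-0.6, -5.3, 0.3]
gripper_width: 0.005
```

```bash
python3 look.py w10 wrist 220 440 160 300
```

```text
t 19.55 book mm [  14.9 -170.9   26.7] tilt [ 0.    -0.001 -1.   ] yaw 0.04999999999999827 F book [-0.4 -5.3  0.3] w 0.4
```

View pics/w10.png

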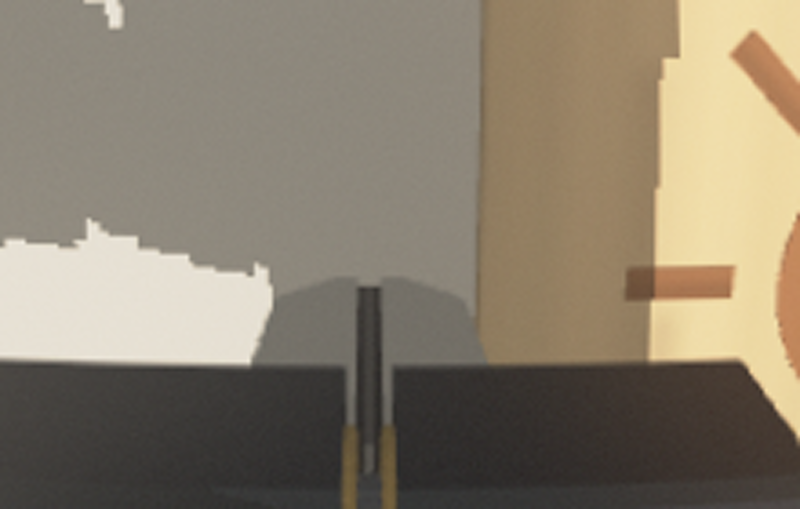

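Request:
{"api": "carry_out", "payload": {"steps": "0.006 0 0 0 1;0.008 0 0 0 1;0.008 -0.03 0 0 1;0.008 -0.06 0 0 1;0.01 -0.1 0 0 1;0.012 -0.13 0 0 1;0.014 -0.16 0 0 1;0.018 -0.2 0 0 1;0.018 -0.2 0 0 1;0.018 -0.2 0 0 1"}}

```text
clock: 20.85
tcp_pos: [0.5793, -0.0851, 0.0469]
eef_rot: [-1.224, -1.187, 1.189]
wrist_force: [-1.2, -8.0, -0.0]
gripper_width: 0.002
```

```bash
python3 look.py w11 wrist 220 540 100 300;python3 look.py s11 scene 270 410 120 260
```

```text
t 20.85 book mm [  14.9 -169.5   46.9] tilt [ 0.    -0.001 -1.   ] yaw 0.060000000000003384 F book [-0.9 -8.  -0. ] w 0.2
t 20.9 book mm [  14.9 -169.5   46.9] tilt [ 0.    -0.001 -1.   ] yaw 0.060000000000003384 F book [-0.7 -8.4  1.3] w 0.1
```

View pics/w11.png

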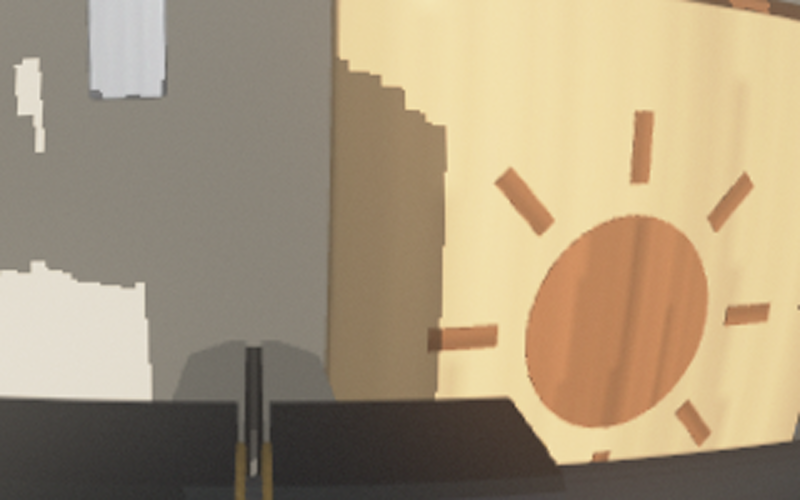

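View pics/s11.png

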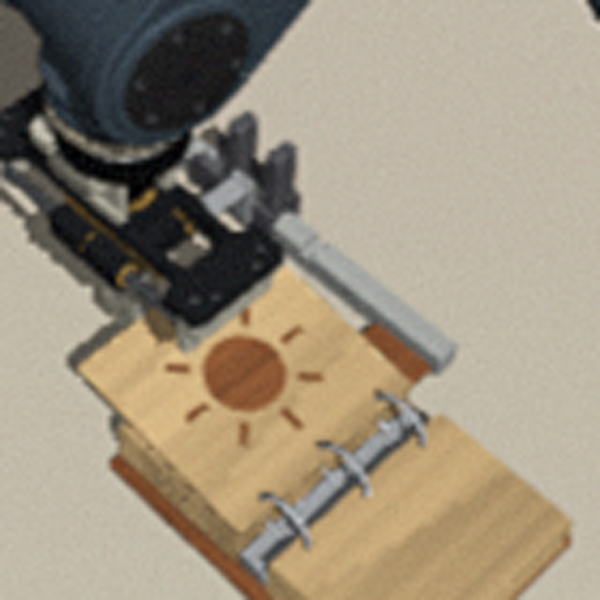

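```bash
python3 - <<'E'
from h import *
from station import ctrl
S=ctrl.get_calibration('scene')
def leafpt(x,th,r=.155,n=.0025): # n: offset along top normal
    return b2w(x,-r*np.cos(th)+n*np.sin(th),.0445+r*np.sin(th)+n*np.cos(th))
M=R.from_rotvec(S['rvec']).as_matrix()
def pj(p):
    q=M@p+S['tvec'];return S['cx']+S['fx']*q[0]/q[2],S['cy']+S['fy']*q[1]/q[2]
for th in [0,.05,.1,.13,.2]:print(th,np.round(pj(leafpt(.075,th)),1))
show()
a=ctrl.snapshot('scene')[185:235,275:345,::-1]
b=cv2.imread('pics/scene0.png')[185:235,275:345]
cv2.imwrite('pics/cmp.png',cv2.resize(np.hstack([b,a]),None,fx=5,fy=5,interpolation=cv2.INTER_NEAREST))
E
```

```text
0 [287.8 208.5]
0.05 [287.7 207. ]
0.1 [287.7 205.6]
0.13 [287.8 204.8]
0.2 [288. 203.]
t 20.95 book mm [  14.9 -169.5   46.8] tilt [ 0.    -0.001 -1.   ] yaw 0.060000000000003384 F book [-0.5 -8.6  1.8] w -0.0
```

View pics/cmp.png

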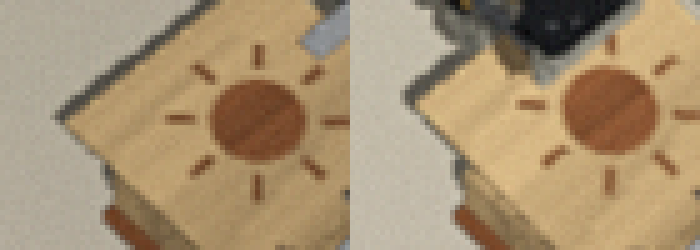

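Request:
{"api": "carry_out", "payload": {"steps": "0.008 -0.05 0 0 1;0.018 -0.1 0 0 1;0.03 -0.17 0 0 1;0.046 -0.23 0 0 1;0.064 -0.29 0 0 1;0.085 -0.35 0 0 1;0.11 -0.42 0 0 1;0.14 -0.48 0 0 1;0.17 -0.55 0 0 1;0.175 -0.55 0 0 1"}}

```text
clock: 22.25
tcp_pos: [0.5799, -0.0673, 0.1023]
eef_rot: [-1.224, -1.188, 1.189]
wrist_force: [-2.8, -9.0, 5.3]
gripper_width: 0.008
```

```bash
python3 look.py w12 wrist 220 540 100 300;python3 look.py s12 scene 270 410 120 260
```

```text
t 22.25 book mm [  15.  -151.7  102.3] tilt [ 0.001 -0.001 -1.   ] yaw 0.0799999999999994 F book [-2.5 -9.1  5.3] w 0.7
t 22.3 book mm [  15.  -151.8  102.2] tilt [ 0.001 -0.001 -1.   ] yaw 0.0799999999999994 F book [-2.6 -7.7  4.1] w 0.8
```

View pics/w12.png

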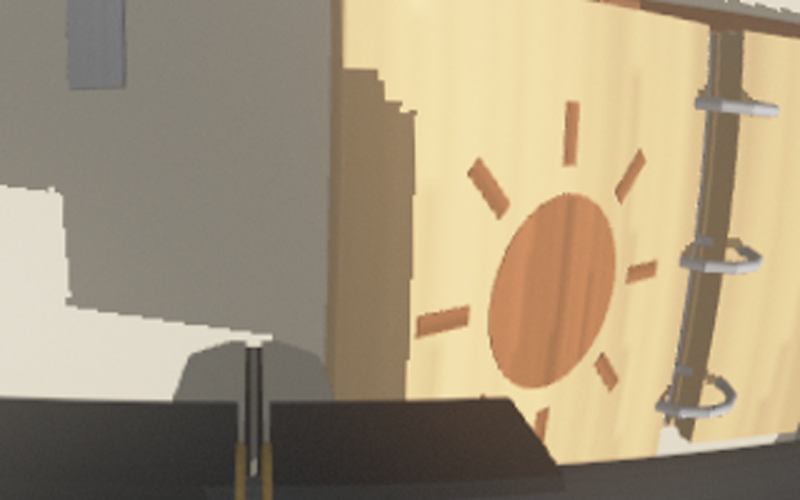

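View pics/s12.png

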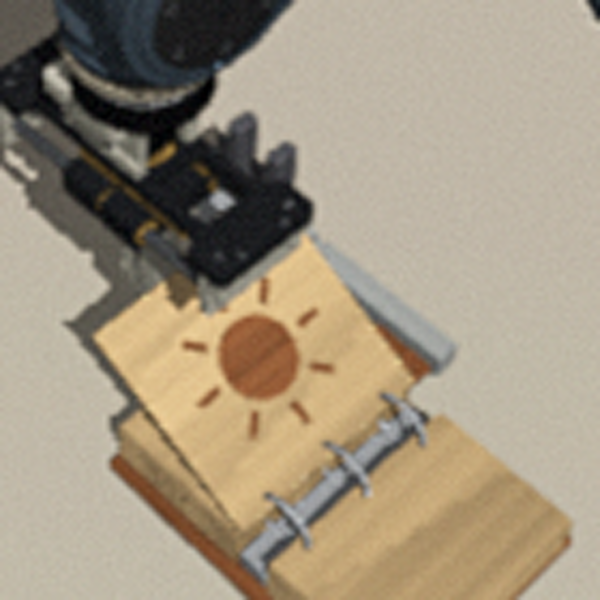

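Request:
{"api": "carry_out", "payload": {"steps": "0.04 -0.065 0 0 1;0.08 -0.13 0 0 1;0.125 -0.19 0 0 1;0.175 -0.255 0 0 1;0.225 -0.31 0 0 1;0.28 -0.37 0 0 1;0.335 -0.42 0 0 1;0.395 -0.47 0 0 1;0.455 -0.515 0 0 1;0.52 -0.56 0 0 1"}}

```text
clock: 23.6
tcp_pos: [0.5815, -0.0145, 0.158]
eef_rot: [-1.223, -1.188, 1.187]
wrist_force: [-0.1, -1.8, 2.6]
gripper_width: 0.006
```

```bash
python3 look.py s13 scene 270 410 120 260
```

```text
t 23.6 book mm [ 15.  -98.9 158. ] tilt [ 0.001 -0.    -1.   ] yaw 0.04999999999999827 F book [-0.1 -1.8  2.6] w 0.6
```

View pics/s13.png

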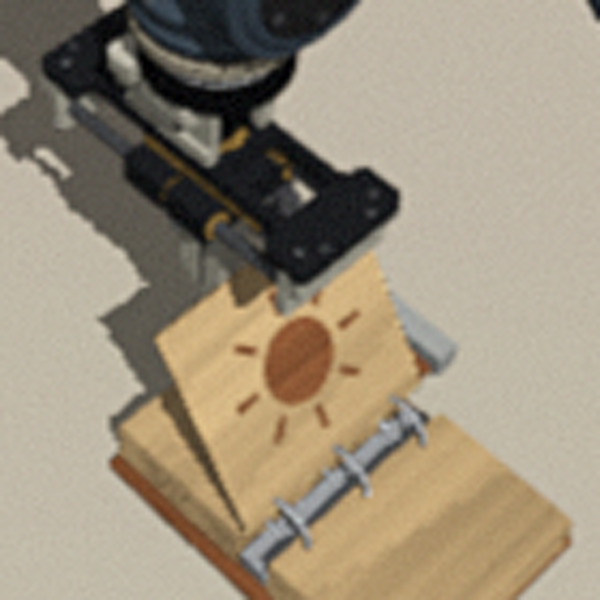

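Request:
{"api": "carry_out", "payload": {"steps": "0.07 -0.04 0 0 1;0.14 -0.08 0 0 1;0.21 -0.11 0 0 1;0.28 -0.14 0 0 1;0.35 -0.16 0 0 1;0.43 -0.175 0 0 1;0.51 -0.19 0 0 1;0.59 -0.2 0 0 1;0.67 -0.2 0 0 1;0.75 -0.2 0 0 1"}}

```text
clock: 24.9
tcp_pos: [0.5834, 0.0608, 0.1775]
eef_rot: [-1.223, -1.188, 1.188]
wrist_force: [-0.4, 0.0, 0.4]
gripper_width: 0.008
```

```bash
python3 look.py s14 scene 270 430 100 260
```

```text
t 24.9 book mm [ 14.7 -23.6 177.5] tilt [-0.  0. -1.] yaw 0.04999999999999827 F book [-0.4 -0.   0.4] w 0.7
```

View pics/s14.png

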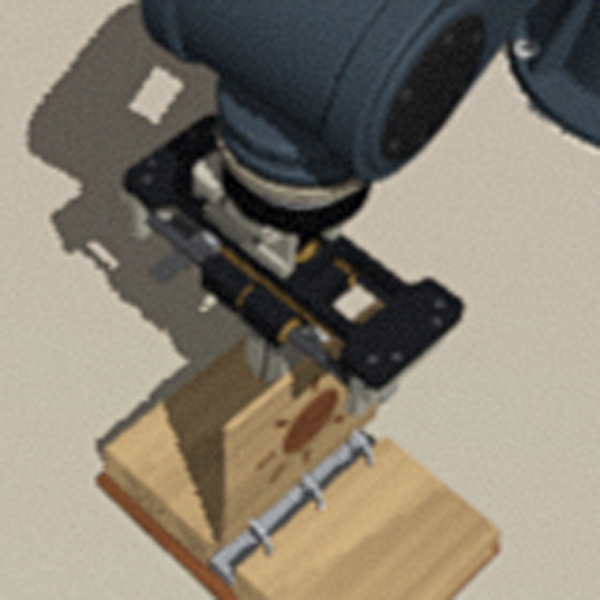

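Request:
{"api": "carry_out", "payload": {"steps": "0.05 0.1 0 0 1;0.1 0.18 0 0 1;0.17 0.22 0 0 1;0.24 0.24 0 0 1;0.31 0.26 0 0 1;0.38 0.29 0 0 1;0.45 0.31 0 0 1;0.52 0.33 0 0 1;0.58 0.35 0 0 1;0.63 0.37 0 0 1"}}

```text
clock: 26.2
tcp_pos: [0.5853, 0.1236, 0.1404]
eef_rot: [-1.223, -1.188, 1.188]
wrist_force: [0.5, -1.2, 0.3]
gripper_width: 0.011
```

```bash
python3 look.py s15 scene 270 430 100 260
```

```text
t 26.2 book mm [ 14.6  39.2 140.4] tilt [-0. -0. -1.] yaw 0.060000000000003384 F book [ 0.6 -1.2  0.3] w 1.0
```

View pics/s15.png

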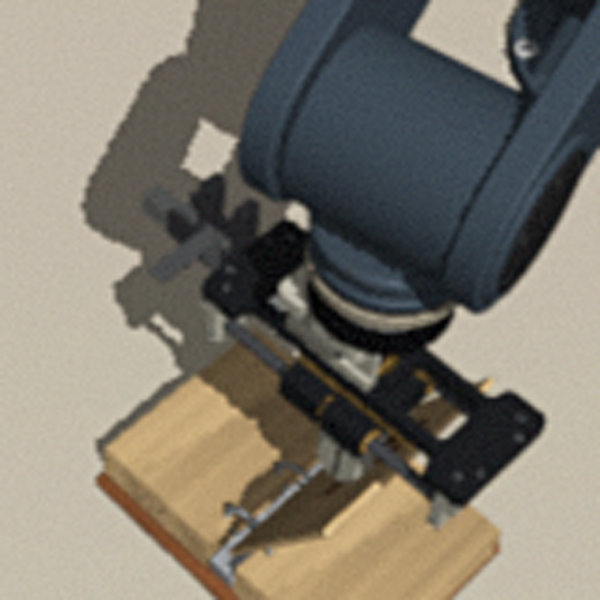

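Request:
{"api": "carry_out", "payload": {"steps": "0.05 0.025 0 0 1;0.09 0.055 0 0 1;0.135 0.09 0 0 1;0.18 0.125 0 0 1;0.22 0.16 0 0 1;0.26 0.2 0 0 1;0.3 0.245 0 0 1;0.33 0.285 0 0 1;0.365 0.33 0 0 1;0.395 0.37 0 0 1"}}

```text
clock: 27.5
tcp_pos: [0.5865, 0.1629, 0.1033]
eef_rot: [-1.223, -1.188, 1.188]
wrist_force: [-0.9, -0.6, 0.2]
gripper_width: 0.006
```

Request:
{"api": "carry_out", "payload": {"steps": "0.03 0.05 0 0 1;0.055 0.1 0 0 1;0.08 0.15 0 0 1;0.1 0.2 0 0 1;0.115 0.25 0 0 1;0.13 0.3 0 0 1;0.14 0.35 0 0 1;0.15 0.4 0 0 1;0.15 0.43 0 0 1;0.15 0.46 0 0 1"}}

```text
clock: 28.75
tcp_pos: [0.5869, 0.1776, 0.0575]
eef_rot: [-1.223, -1.188, 1.188]
wrist_force: [1.1, 0.3, 0.8]
gripper_width: 0.004
```

```bash
python3 look.py s16 scene 270 430 100 260; python3 look.py w16 wrist 0 640 0 400
```

```text
t 28.75 book mm [14.6 93.3 57.5] tilt [-0. -0. -1.] yaw 0.04999999999999827 F book [1.1 0.3 0.8] w 0.4
t 28.8 book mm [14.5 93.3 57.1] tilt [-0. -0. -1.] yaw 0.060000000000003384 F book [ 0.1 -0.3 -0.4] w 0.1
```

View pics/s16.png

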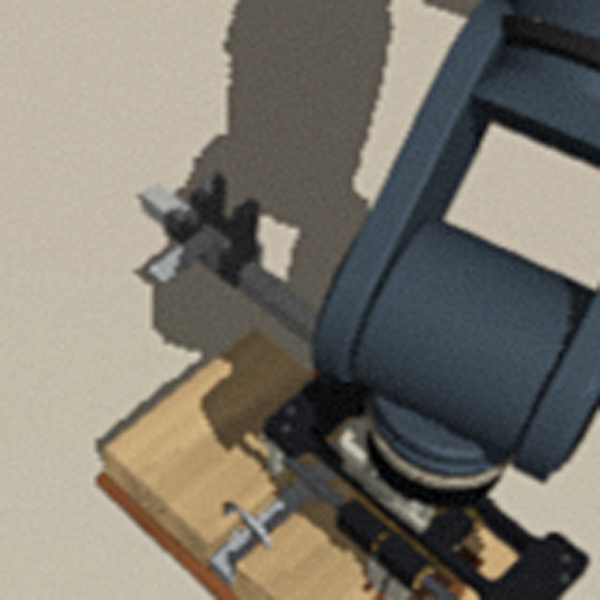

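View pics/w16.png

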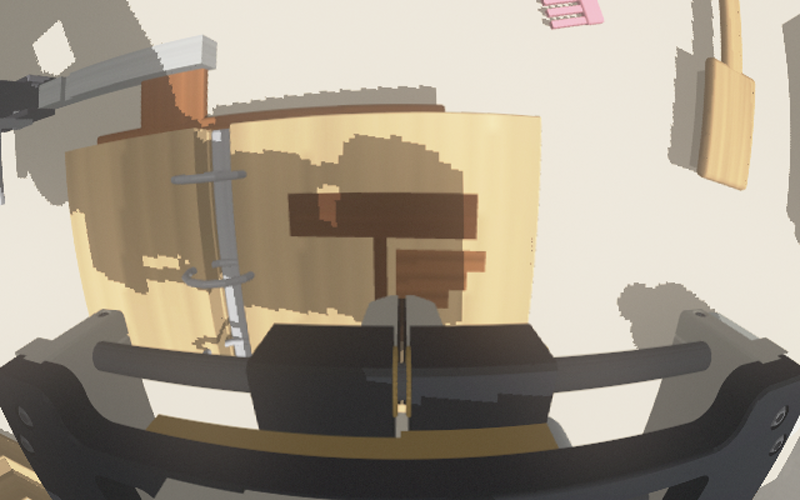

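The boat picture is up and the leaf is almost flat. Now I press it down gently.

Request:
{"api": "carry_out", "payload": {"steps": "0.02 0.02 0 0 1;0.02 0.04 0 0 1;0.02 0.06 0 0 1;0.02 0.07 0 0 1;0.02 0.08 0 0 1;0.02 0.085 0 0 1;0.02 0.09 0 0 1;0.02 0.095 0 0 1;0.02 0.1 0 0 1;0.02 0.1 0 0 1"}}

```text
clock: 30.1
tcp_pos: [0.5869, 0.1796, 0.0476]
eef_rot: [-1.223, -1.188, 1.188]
wrist_force: [-0.6, 0.2, -0.7]
gripper_width: 0.004
```

```bash
python3 -c "
from h import *
show()"
```

```text
t 30.1 book mm [14.6 95.3 47.6] tilt [-0. -0. -1.] yaw 0.060000000000003384 F book [-0.6  0.2 -0.7] w 0.4
```

Request:
{"api": "carry_out", "payload": {"steps": "0 0.003 0 0 1;0 0.006 0 0 1;0 0.009 0 0 1;0 0.012 0 0 1;0 0.014 0 0 1;0 0.016 0 0 1;0 0.018 0 0 1;0 0.02 0 0 1;0 0.02 0 0 1;0 0.02 0 0 1"}}

```text
clock: 31.35
tcp_pos: [0.5871, 0.1797, 0.0471]
eef_rot: [-1.223, -1.188, 1.188]
wrist_force: [-6.2, -1.4, 15.5]
gripper_width: 0.003
```

```bash
python3 -c "
from h import *
show()"
```

```text
t 31.35 book mm [14.7 95.3 47.1] tilt [ 0. -0. -1.] yaw 0.060000000000003384 F book [-6.1 -1.6 15.5] w 0.3
```

Firm contact at 15.5 N with the tip at z = 47.1 mm, which is the height of a flat leaf's top. Now I lift clear and check.

Request:
{"api": "carry_out", "payload": {"steps": "0 -0.02 0 0 1;0 -0.1 0 0 1;0 -0.25 0 0 1;0 -0.4 0 0 1;0 -0.6 0 0 1;0 -0.8 0 0 1;0 -1 0 0 1;0 -1 0 0 1;0 -1 0 0 1;0 -1 0 0 1"}}

```text
clock: 32.6
tcp_pos: [0.5865, 0.1796, 0.1448]
eef_rot: [-1.222, -1.187, 1.189]
wrist_force: [-0.4, -0.5, 0.0]
gripper_width: 0.006
```

Request:
{"api": "carry_out", "payload": {"steps": "0 -0.1 -0.1 0 1;0 -0.2 -0.3 0 1;0 -0.3 -0.5 0 1;0 -0.4 -0.7 0 1;0 -0.4 -0.9 0 1;0 -0.4 -1 0 1;0 -0.4 -1 0 1;0 -0.4 -1 0 1;0 -0.4 -1 0 1;0 -0.4 -1 0 1"}}

```text
clock: 33.85
tcp_pos: [0.6867, 0.1768, 0.1858]
eef_rot: [-1.223, -1.188, 1.188]
wrist_force: [-0.4, 0.8, -0.3]
gripper_width: 0.004
```

```bash
python3 look.py s17 scene 0 640 0 400; python3 look.py t17 top 160 500 110 310;python3 look.py w17 wrist 0 640 0 400
```

```text
t 33.85 book mm [114.4  95.5 185.8] tilt [ 0. -0. -1.] yaw 0.060000000000003384 F book [-0.4  0.8 -0.3] w 0.4
t 33.9 book mm [114.4  95.5 185.8] tilt [ 0.  0. -1.] yaw 0.060000000000003384 F book [-0.7 -0.4  0.1] w 0.8
t 33.95 book mm [114.5  95.5 185.8] tilt [ 0. -0. -1.] yaw 0.060000000000003384 F book [-0.2  0.1  0.1] w 0.6
```

View pics/s17.png

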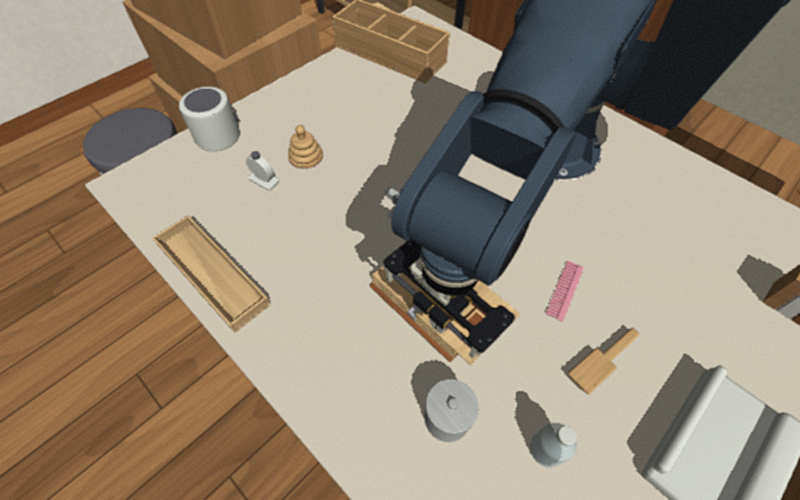

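View pics/t17.png

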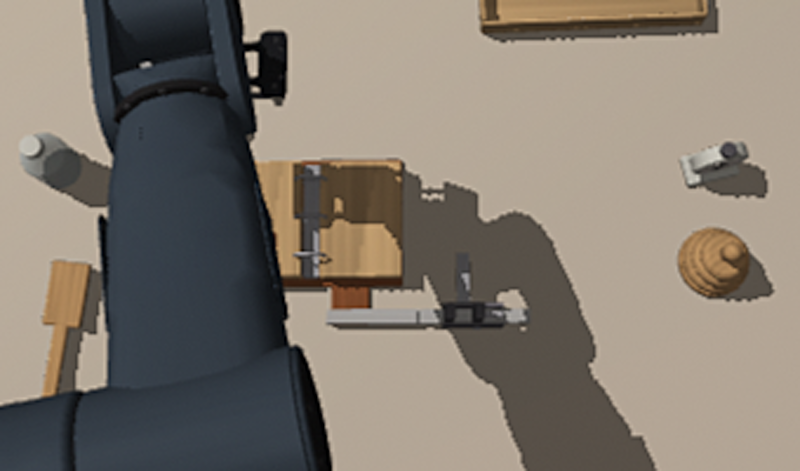

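View pics/w17.png

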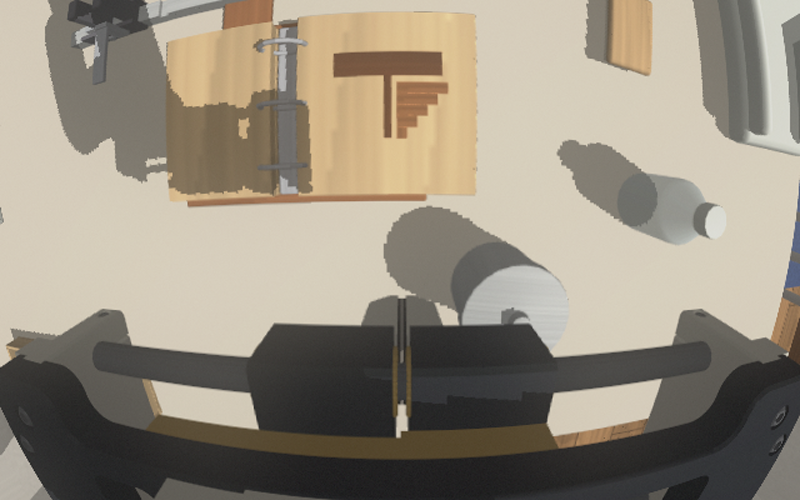

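```bash
python3 - <<'E'
from h import *
from station import ctrl
c=ctrl.get_calibration('wrist');M=R.from_rotvec(c['rvec']).as_matrix()
def proj(p):
    q=M@p+c['tvec'];r=np.hypot(q[0],q[1]);t=np.arctan2(r,q[2]);return np.round([c['cx']+c['fx']*t*q[0]/r,c['cy']+c['fy']*t*q[1]/r],1)
for th in [3.1416,3.07,3.0,2.9]:
    print(th,[proj(b2w(x,-.155*np.cos(th),.0445+.155*np.sin(th)+.0025)) for x in(.075,-.075)])
print([proj(b2w(x,-.117,.042)) for x in (.075,)])
a=ctrl.snapshot('wrist')[:170,40:400,::-1];cv2.imwrite('pics/w18.png',cv2.resize(a,None,fx=2.2,fy=2.2,interpolation=cv2.INTER_CUBIC))
a=ctrl.snapshot('top')[225:255,295:390,::-1];cv2.imwrite('pics/t18.png',cv2.resize(a,None,fx=8,fy=8,interpolation=cv2.INTER_CUBIC))
E
```

```text
3.1416 [array([381.1, 156.7]), array([381.3,  11.2])]
3.07 [array([382.8, 158. ]), array([383. ,   7.4])]
3.0 [array([383.9, 159.3]), array([383.9,   3.5])]
2.9 [array([384. , 161.2]), array([383.9,  -2.7])]
[array([134.7, 161.3])]
```

View pics/w18.png

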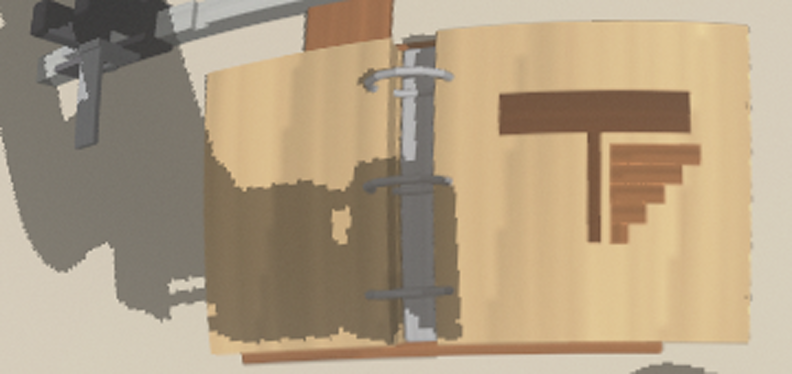

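View pics/t18.png

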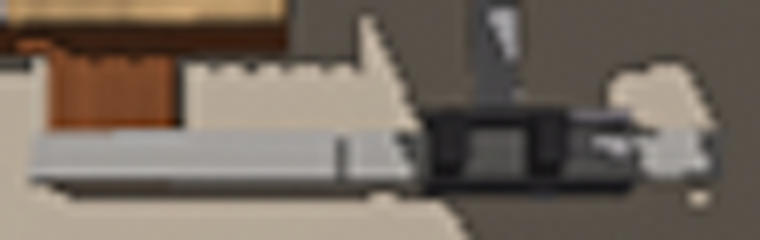

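```bash
python3 -c "
from h import *
from station import ctrl
show();print(ctrl.finish_job())"
```

```text
t 34.1 book mm [114.6  95.4 185.7] tilt [ 0.  0. -1.] yaw 0.04999999999999827 F book [-0.9  0.9  0. ] w 0.4
the job is handed in; nothing more can be done
None
```

The book now shows the boat picture: the leaf lies flat on the left pile and the lock is latched in the outer notch. I handed the job in at 34.1 s of the 67 s allowed; no verdict is reported.

**What I did:**
- **Lock:** I squeezed the release lever and slid the lock outward. I then opened the fingers while keeping one against the fixed post, so the lever was let go at the outer notch.
- **Leaf:** The tool can only point straight down, so I could not tilt a fingertip to hook under the leaf. Instead I pressed the closed fingers lightly against its free edge and lifted it by friction. I then followed it over the rings and pressed it flat. The highest force reading, 15.5 N downward, came in that final press. Forces were read only at the end of each move.

**Last checks:**
- **Lock position:** It moved about 99.5–100 mm by the tool readings. After release, the lever and post looked the same as at rest.
- **Leaf flat:** The fingertip met firm contact at 47.1 mm, the height of a flat leaf's top. The outer corners in the wrist picture were within about 1 pixel of where a flat leaf should be.
- **Bystanders and arm:** I compared the bystanders only by eye; they looked unmoved. The tool was well clear, with wrist force within the 1 N noise.

One disagreement: my first estimate of the book's position was about 3 mm off. A closer wrist view showed this before I gripped the lock, and I corrected it.

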